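# Load the paste-jar magazine

## Robot

A 6-joint arm with a two-finger parallel gripper is mounted at the origin on a cart in front of the work surface, level with it; the furniture and walls round the work are solid. World frame = base frame: x ahead of the robot, y to its left, z up, the work surface at z = 0. Lengths are in m, angles in degrees, forces in N, time in s.
With the tool pointing down it reaches from about 0.25 to 0.725 m from the base axis. Payload 9.7 kg.
Tool frame: the origin (TCP) lies at the very end of the fingers, on their centre line; the grasp point (between the pads) lies 19 mm behind it; z points along the fingers, y is the line along which they close (so a half turn about z gives the same grasp; the last joint's range is limited). The gripper opens to 85 mm and grips with 20 to 120 N. Pads are 22 mm wide; open, the fingers measure 114 mm over their backs; the gripper's body (76 mm by 85 mm) begins 54 mm behind the grasp point. The pads swing forward as they close: fully open they stand 13 mm farther back than shut.
Start: joints at [70.989, 4.979, 10.078, 95.1, 0, 90], TCP at [0.179, 0.52, 0.231] pointing down, gripper open.
Joint ranges: [-179.16, 179.16], [-48.56, 103.87], [-65.8, 70.77], [-126.05, 130.52], [-82.76, 87.17], [-180, 180]. Speed limits (degrees/s): [127.2, 127.2, 147.25, 180, 180, 180].

## Interface

Orientations are given as [roll, pitch, yaw] about the fixed x, y, z axes, in that order (R = Rz(yaw) Ry(pitch) Rx(roll)).
In Python, from workcell import bot gives the robot as it stands.
- The arm moves only by the tool arm_command, never from a script. Its argument "series" is a list of rows, each a list of 4 numbers: the shift along the tool's x, y, z in m, then the turn about the tool's z in rad. A call has exactly 5 rows; each row is the pose to reach, as a shift and turn from the pose commanded when the call began, along the tool's axes at that moment; what a row does not reach only later rows make up. A row lasts 1/10 s, in which the tool goes at most 50 mm and 8.59 degrees, less where a joint would pass 70% of its speed; a pose out of reach is approached as far as the arm can. A call with a gripper value outside its range is refused whole. "hand" is the finger opening in m, from 0 to 0.0854, set as the call begins (left out, the last holds). The fingers move at their own pace and stop on an object; "grip_force" is the grip in N (left out, the last holds). Time passes only in rows, so rows that repeat a pose let the fingers close, or fill a call up. It gives the time, the measured TCP pose, the force, the opening and the grip force at its end, in the units of the state.
- bot.get_obs(): the state, without advancing time (a new reading comes with each control period).
- bot.camera(name): name is "scene" or "top" or "wrist"; returns a dict with "color" (400x640x3 uint8, blue, green, red), "camera_matrix" (3x3 intrinsics, pixels), "dist_coeffs" ([k1, k2, p1, p2, k3] as OpenCV has them; the pictures are not rectified), "xyz" and "orientation" of the camera in the world; the wrist camera has in their place "T_tool_cam" (4x4, takes a point from camera to tool coordinates, whose origin is the TCP and whose axes are the flange's). Camera axes: x right, y up, looking along -z (the intrinsics and any distortion apply to the point x, -y, -z); pixel columns grow to the right and rows downward; lengths in m; the calibration is good to about 2 mm. A picture is of the moment at which its call begins: read the wrist's pose just before it. There is no depth.
- bot.job_done(): hands the job in; it is judged then, once.
Trained networks look in the newest picture that a camera, given by its name, has taken for a name from the list of things; names that differ only in an ending like _2 or _b are one class to them, and where a whole thing is asked for, a point or a joint stands for the part that bears it (a point fixed in the world has none). Each returns a list of dicts, best first, with "confidence" (0 to 1); they miss things now and then, are a little off and sometimes report something else, mostly with a low value. They report only what shows in the picture. A call takes as long as a camera call. They do not tell look-alikes from the thing itself.
- bot.find_in(camera, target): "location" ([column, row] in pixels, amid what is visible of it).
- bot.mark_of(camera, target): "location" ([column, row] in pixels: a listed point, or the origin of a listed thing).
The state is a dict: "time": time; "q": joint angles; "qd": joint speeds; "joint_efforts": joint torques, N m; "ee_pos": TCP position; "tcp_rot": TCP orientation; "wrist_force": force on the tool from outside, world axes, zero at the start; "torque": the same for the moment, N m; "opening": finger opening in m; "grasp_force": force on a finger pad.
Only numpy, scipy, OpenCV 4.12 (cv2) and the standard library are available. Lean on these libraries where they do the work, as an engineer would, in place of code of your own. Each camera call takes 0.05 s, during which the arm holds its last target. There are 200 camera calls.

## Task

Load the two paste jars, upright, into the gravity-feed jar magazine through its open top, one at a time, so that the black-lidded jar will come out of the outlet at the bottom first and the red-lidded jar next. Leave both jars standing in the magazine, the red one resting on the black one.

Things in the scene. Friction and masses are not known exactly. Their poses are not given: they have to be found in the camera images.
- black_jar_center (a point): Centre, half-way up, of the white paste jar with the black lid: a closed cylinder 49 mm in diameter and 60 mm tall, about 0.15 kg, standing upright and loose on the table; z points up to the lid.
- red_jar_center (a point): Centre, half-way up, of the white paste jar with the red lid: a closed cylinder 57 mm in diameter and 75 mm tall, about 0.15 kg, standing upright and loose on the table; z points up to the lid. The cotton-bud tub and the black loupe nearby are not paste jars.
- magazine: Jar magazine, a fixed upright holder of plywood and aluminium. Origin at table height on the axis of the jar channel; z up, x from front to back. Channel 70 (x) by 66 (y) mm inside, floor 10 mm above the origin. Outlet in front (-x), 17 to 90 mm up; lips up to 17 mm all round. Seated, the black jar's centre is 40 mm above the origin, the red one's on top of it 107.5 mm.
- magazine_mouth (a point): Centre of the magazine's open top, on the channel's axis, 112 mm above the origin, where the 4 mm walls end; above it a mouth flared at 45 degrees goes 12 mm higher, about 98 by 94 mm outside. Each side wall (+y and -y) has a central slot 34 mm wide, open at the top, from 17 mm height up: fingers closing along the magazine's y axis pass through it beside a jar. Axes as the magazine's.
Mind the look-alikes: they are no part of the job. What is shaped like the part that bears black_jar_center but green or yellow is not meant.

How it is judged (in metres and radians):
On the way:
1. the black-lidded jar stands on the magazine's floor, the red-lidded jar still outside (horizontal distance between black_jar_center and magazine below 0.022 m and z of black_jar_center in the frame of magazine between 0.03 and 0.05 m and angle between black_jar_center's own z axis and vertical below 0.2 rad and horizontal distance between red_jar_center and magazine above 0.06 m), for 0.2 s.
At the end, for the whole second after the job is handed in: The black-lidded jar stands on the magazine's floor and the red-lidded jar on top of it, both at rest, each within 22 mm of the channel's axis, within 11 degrees of upright and within about 10 mm of its seated height (horizontal distance between each of black_jar_center, red_jar_center and magazine below 0.022 m and z of black_jar_center in the frame of magazine between 0.03 and 0.05 m and angle between each of black_jar_center, red_jar_center's own z axis and vertical below 0.2 rad and z of red_jar_center in the frame of magazine between 0.095 and 0.12 m and linear speed of each of black_jar, red_jar below 0.02 m/s); the robot touches nothing.
It also fails if it takes over 69 s, if anything falls off the work surface, if the arm or the gripper's body presses on something with over 40 N, if the wrist force passes 120 N, or if a joint passes its speed limit or range.

## Working session

There is one attempt and no reset: what is moved stays moved. The work goes in short steps, Python scripts to look and compute and a tool call to move; the robot and the scene stay as the last step left them, time stands still between calls to the robot, and variables do not carry over. Pictures are saved under pics/ and viewed, at most 10 in all, crops included, and the job is handed in when it is done.

Besides the shell and the picture viewer there is one more tool, called after "Call:" as name([rows], argument=value, ...), one row to a line, values as JSON. arm_command: Moves the arm, as the interface text tells. Its arguments: {"type":"object","properties":{"series":{"type":"array"},"hand":{"type":"number"},"grip_force":{"type":"number"}},"required":["series"]}

```bash
mkdir -p pics
cat > h.py <<'E'
import numpy as np, cv2
from scipy.spatial.transform import Rotation as R
from workcell import bot
def Rm(o): return R.from_euler('xyz',o,degrees=True).as_matrix()
def pose(c,obs=None):
    if 'xyz' in c: 
        o=np.array(c['orientation'],float)
        return np.array(c['xyz']), (o if o.shape==(3,3) else Rm(o))
    T=np.array(c['T_tool_cam']); Rt=Rm(obs['tcp_rot'])
    return np.array(obs['ee_pos'])+Rt@T[:3,3], Rt@T[:3,:3]
def ray(c,px,obs=None):
    p,r=pose(c,obs)
    u=cv2.undistortPoints(np.array([[px]],float),np.array(c['camera_matrix']),np.array(c['dist_coeffs']))[0,0]
    d=r@np.array([u[0],-u[1],-1]); return p,d
def at_z(c,px,z,obs=None):
    p,d=ray(c,px,obs); return p+d*(z-p[2])/d[2]
def proj(c,X,obs=None):
    p,r=pose(c,obs); x=(np.atleast_2d(X)-p)@r; x=x*[1,-1,-1]
    return cv2.projectPoints(x,np.zeros(3),np.zeros(3),np.array(c['camera_matrix']),np.array(c['dist_coeffs']))[0][:,0]
E
python3 - <<'E'
from h import *
o=bot.get_obs();print(o)
for n in ['scene','top','wrist']:
    c=bot.camera(n); cv2.imwrite(f'pics/{n}0.png',c['color']); print(n,c.get('xyz'),c.get('orientation'),c.get('T_tool_cam'))
    for t,z in [('black_jar_center',.03),('red_jar_center',.0375),('magazine',0),('magazine_mouth',.112)]:
        for f in ('mark_of','find_in'):
            for d in getattr(bot,f)(n,t)[:4]: print(t,f,np.round(d['location'],1),round(d['confidence'],2),np.round(at_z(c,d['location'],z,o),4))
E
```

```text
{'time': 0.0, 'q': array([ 7.09892974e+01,  5.01081395e+00,  1.00327348e+01,  9.51021076e+01,
       -4.52751893e-04,  9.00016780e+01]), 'qd': array([-0.00551464, -0.02429195,  0.04707496, -0.07461478, -0.0343157 ,
        0.04330946]), 'joint_efforts': array([ 2.36086606e-03, -5.20382273e+01,  4.64810729e+01,  1.63963909e-02,
       -2.67964765e-05, -1.22708244e-05]), 'ee_pos': array([0.17907728, 0.51975586, 0.23057045]), 'tcp_rot': array([-1.79919813e+02,  4.55099865e-04,  1.60987620e+02]), 'wrist_force': array([ 0.07763259,  0.2941887 , -0.92270413]), 'torque': array([-0.04834026, -0.03352819,  0.00592371]), 'grasp_force': 0.0, 'opening': 0.08568845067784202}
scene [ 0.06386859 -0.56430754  0.74193094] [ 51.34753717   0.45817954 -37.63613673] None
black_jar_center mark_of [244.4 182.3] 0.85 [0.4706 0.3365 0.03  ]
black_jar_center mark_of [273.8 185.4] 0.7 [0.5332 0.2669 0.03  ]
black_jar_center mark_of [233.6 205. ] 0.68 [0.3921 0.2598 0.03  ]
black_jar_center find_in [244.4 182.7] 0.93 [0.4695 0.3347 0.03  ]
black_jar_center find_in [230.4 203.6] 0.88 [0.3878 0.2711 0.03  ]
black
[... 778 characters left out ...]
.64 [0.3853 0.2626 0.03  ]
red_jar_center mark_of [311.6 234. ] 0.87 [0.4617 0.1185 0.0375]
red_jar_center find_in [313.5 235.9] 0.84 [0.457  0.1138 0.0375]
magazine mark_of [441.3 207.4] 0.7 [ 0.5329 -0.2127  0.    ]
magazine find_in [443.4 208.7] 0.68 [ 0.5296 -0.2182  0.    ]
magazine_mouth mark_of [447.2 207.1] 0.74 [ 0.5254 -0.201   0.112 ]
magazine_mouth find_in [440.5 210.7] 0.95 [ 0.5169 -0.1851  0.112 ]
wrist None None [[ 1.11049072e-03  9.62765598e-01  2.70335293e-01  6.87218688e-02]
 [ 9.99999366e-01 -1.01808508e-03 -4.82041104e-04 -6.70196036e-04]
 [-1.88868262e-04  2.70335657e-01 -9.62766118e-01 -1.42724012e-01]
 [ 0.00000000e+00  0.00000000e+00  0.00000000e+00  1.00000000e+00]]
```

Run:
```python
import cv2
t=cv2.imread('pics/top0.png')[150:330,190:490]; cv2.imwrite('pics/topc.png',cv2.resize(t,None,fx=2.6,fy=2.6,interpolation=2))
t=cv2.imread('pics/scene0.png')[140:340,190:450]; cv2.imwrite('pics/scenec.png',cv2.resize(t,None,fx=2.9,fy=2.9,interpolation=2))
```

```text
(no output)
```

View pics/topc.png

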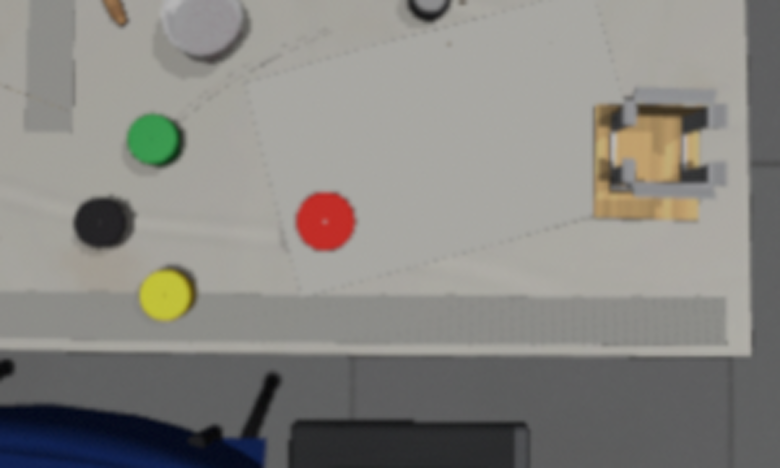

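View pics/scenec.png

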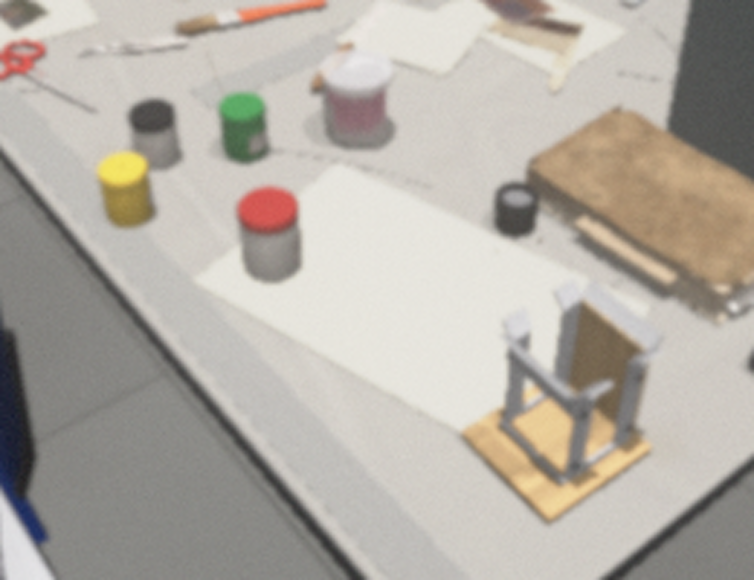

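Top crop: the black lid is near full-image (229,235), red near (315,235), and the green and yellow look-alikes sit beside the black one. The magazine is near (441,208), its plywood back toward +x, so its yaw is close to 0. I'll refine the positions by colour.

```bash
cat >> h.py <<'E'
def blob(img,kind,near,rad=30):
    h=cv2.cvtColor(cv2.GaussianBlur(img,(3,3),0),cv2.COLOR_BGR2HSV).astype(int); H,S,V=h[...,0],h[...,1],h[...,2]
    m=(V<85)&(S<110) if kind=='black' else ((H<8)|(H>172))&(S>130)&(V>80)
    n,l,s,c=cv2.connectedComponentsWithStats(m.astype(np.uint8))
    k=[i for i in range(1,n) if np.hypot(*(c[i]-near))<rad]
    i=max(k,key=lambda i:s[i,4]); return c[i],s[i]
E
python3 - <<'E'
from h import *
for n,b,r in [('top',(229,235),(315,235)),('scene',(243,179),(283,212))]:
    c=bot.camera(n)
    for k,p,z in [('black',b,.06),('red',r,.075)]:
        q,s=blob(c['color'],k,p,12); print(n,k,q,s,at_z(c,q,z))
E
```

```text
top black [229.48235294 235.2       ] [219 226  22  19 340] [0.45642024 0.31794157 0.06      ]
top red [314.71842105 234.6       ] [304 224  22  22 380] [0.45962599 0.1096886  0.075     ]
scene black [241.97402597 180.45454545] [237 177  11   8  77] [0.45229598 0.31112381 0.06      ]
scene red [281.8        211.95263158] [273 206  18  13 190] [0.45750157 0.10410548 0.075     ]
```

Call:
arm_command([
  [-0.045,-0.014,0,-0.066],
  [-0.09,-0.028,0,-0.132],
  [-0.135,-0.042,0,-0.198],
  [-0.18,-0.056,0,-0.264],
  [-0.225,-0.07,0,-0.332],
], hand=0.085)

```text
time: 1.95
ee_pos: [0.3704, 0.3792, 0.2315]
tcp_rot: [180.0, 0.0, -179.8]
wrist_force: [0.1, 0.1, 0.3]
opening: 0.0848
grasp_force: 0.0
```

Call:
arm_command([
  [-0.03,-0.022,0,0],
  [-0.06,-0.044,0,0],
  [-0.083,-0.061,0.01,0],
  [-0.083,-0.061,0.01,0],
  [-0.083,-0.061,0.01,0],
])

```text
time: 2.45
ee_pos: [0.4522, 0.3191, 0.221]
tcp_rot: [-180.0, -0.0, 179.9]
wrist_force: [-0.1, 0.6, -0.2]
opening: 0.085
grasp_force: 0.0
```

Run:
```python
from h import *
o=bot.get_obs(); c=bot.camera('wrist'); cv2.imwrite('pics/w1.png',c['color'])
print(o['ee_pos'],o['tcp_rot'],o['time'])
g=proj(c,[.455,.317,.06],o)[0]; print(g)
q,s=blob(c['color'],'black',g,50); print(q,s,at_z(c,q,.06,o))
for t in ('find_in','mark_of'):
  for d in getattr(bot,t)('wrist','black_jar_center'): print(d,at_z(c,d['location'],.03,o))
```

```text
[0.45223308 0.31911654 0.22103251] [-1.79985393e+02 -4.19310733e-02  1.79927581e+02] 2.45
[314.2482396 181.0969141]
[322.07801839 171.40284782] [ 291  120   65   88 3371] [0.4462404  0.32390646 0.06      ]
{'location': [318.5, 175.3], 'confidence': 0.94} [0.45629644 0.32096786 0.03      ]
{'location': [269.9, 252.9], 'confidence': 0.79} [0.53823525 0.27087525 0.03      ]
{'location': [89.5, 182.5], 'confidence': 0.71} [0.46337445 0.09638229 0.03      ]
{'location': [247.9, 103.5], 'confidence': 0.64} [0.38879268 0.2559324  0.03      ]
{'location': [272.8, 254.1], 'confidence': 0.83} [0.53958562 0.27382813 0.03      ]
{'location': [320.0, 173.3], 'confidence': 0.79} [0.4543168  0.32241756 0.03      ]
{'location': [250.6, 104.5], 'confidence': 0.69} [0.38968778 0.25837359 0.03      ]
```

View pics/w1.png

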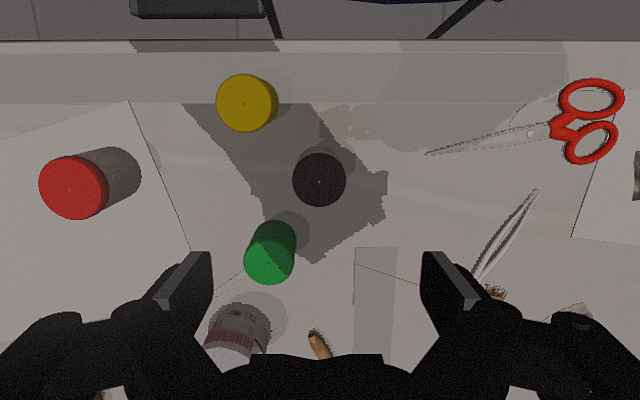

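The black lid is at (319,180) in the wrist picture, which puts it at about (0.454, 0.321). Both fingers have clear ground along y, so I'm going down.

Call:
arm_command([
  [-0.002,0.002,0.04,0],
  [-0.002,0.002,0.08,0],
  [-0.002,0.002,0.12,0],
  [-0.002,0.002,0.15,0],
  [-0.002,0.002,0.17,0],
])

```text
time: 3.1
ee_pos: [0.4525, 0.3218, 0.0491]
tcp_rot: [-179.9, -0.1, -179.9]
wrist_force: [0.2, -0.5, 0.3]
opening: 0.0846
grasp_force: 0.0
```

Run:
```python
from h import *
class O: pass
o=dict(ee_pos=[.45223,.31912,.22103],tcp_rot=[-179.985,-.042,179.928])
c=bot.camera('wrist'); print(at_z(c,(319,180),.06,o),at_z(c,(73,187),.075,o)); print(bot.get_obs()['ee_pos'])
# top picture: magazine zoom
c=bot.camera('top'); t=c['color'][178:240,405:480]; cv2.imwrite('pics/mag.png',cv2.resize(t,None,fx=9,fy=9,interpolation=2))
print(proj(c,[.53,-.207,.112]), proj(c,[.53,-.207,.124]))
```

```text
[0.45399715 0.32121604 0.06      ] [0.45652097 0.11144882 0.075     ]
[0.45158757 0.32116815 0.04647623]
[[449.69135919 205.17243468]] [[450.94804292 204.77605375]]
```

View pics/mag.png

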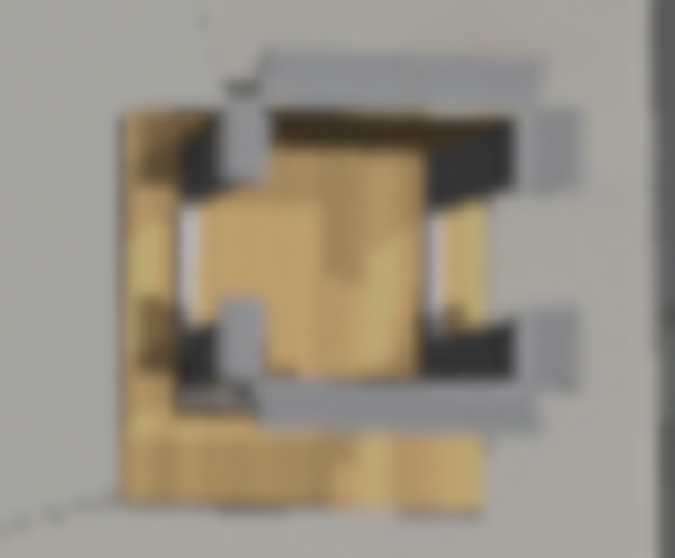

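Call:
arm_command([
  [-0.002,0,0.012,0],
  [-0.002,0,0.021,0],
  [-0.002,0,0.021,0],
  [-0.002,0,0.021,0],
  [-0.002,0,0.021,0],
])

```text
time: 3.7
ee_pos: [0.4564, 0.3218, 0.031]
tcp_rot: [180.0, 0.0, -180.0]
wrist_force: [0.1, 0.7, -0.3]
opening: 0.085
grasp_force: 0.0
```

Call:
arm_command([
  [0,0,0,0],
  [0,0,0,0],
  [0,0,0,0],
  [0,0,0,0],
  [0,0,0,0],
], hand=0.03, grip_force=30)

```text
time: 4.2
ee_pos: [0.4563, 0.3216, 0.0307]
tcp_rot: [180.0, 0.0, -180.0]
wrist_force: [-0.8, -0.6, 4.4]
opening: 0.0472
grasp_force: 31.1
```

Run:
```python
from h import *
o=bot.get_obs(); print(o['ee_pos'],o['opening'],o['grasp_force'],o['time'])
c=bot.camera('top')
f=lambda x,y:(405+(x+.5)/9-.5,178+(y+.5)/9-.5)
print('ctr',at_z(c,f(401,242),.124))
for a,b,z in [((264,51),(545,60),.124),((255,428),(530,435),.124),((221,90),(221,375),.124),((581,110),(578,390),.124),((122,500),(480,514),.006),((122,115),(122,505),.006)]:
    p,q=at_z(c,f(*a),z),at_z(c,f(*b),z); d=q-p; print(p,q,np.degrees(np.arctan2(d[1],d[0])))
```

```text
[0.45627196 0.32157478 0.03069916] 0.047242952830350654 31.093527674674988 4.2
ctr [ 0.53073975 -0.20270485  0.124     ]
[ 0.58000551 -0.16767801  0.124     ] [ 0.5783347  -0.24111624  0.124     ] -91.30332813695334
[ 0.48258287 -0.16428597  0.124     ] [ 0.48119596 -0.23560138  0.124     ] -91.11411958497874
[ 0.56976072 -0.15636656  0.124     ] [ 0.4961329  -0.15562097  0.124     ] 179.419814953021
[ 0.5653823 -0.2503245  0.124    ] [ 0.49284747 -0.24829013  0.124     ] 178.39345275789583
[ 0.46643764 -0.15119929  0.006     ] [ 0.46302611 -0.25332825  0.006     ] -91.91320296109205
[ 0.57588051 -0.15202954  0.006     ] [ 0.4650263  -0.15119057  0.006     ] 179.56637940989592
```

Call:
arm_command([
  [0,0,-0.03,0],
  [0,0,-0.07,0],
  [0,0,-0.11,0],
  [-0.005,-0.02,-0.145,0],
  [-0.01,-0.05,-0.165,0],
])

```text
time: 4.75
ee_pos: [0.4664, 0.2723, 0.1977]
tcp_rot: [179.9, 0.1, -179.9]
wrist_force: [0.6, -0.3, -2.4]
opening: 0.0472
grasp_force: 31.9
```

Call:
arm_command([
  [-0.007,-0.045,0,0],
  [-0.014,-0.09,0,0],
  [-0.021,-0.135,0,0],
  [-0.028,-0.18,0,0],
  [-0.035,-0.225,0,0.02],
])

```text
time: 5.25
ee_pos: [0.501, 0.0448, 0.1948]
tcp_rot: [180.0, -0.0, 178.9]
wrist_force: [1.3, 0.4, -1.5]
opening: 0.0469
grasp_force: 31.9
```

Call:
arm_command([
  [-0.006,-0.045,0,0],
  [-0.012,-0.09,0,0],
  [-0.018,-0.135,0,0],
  [-0.024,-0.165,0,0],
  [-0.027,-0.185,0,0],
])

```text
time: 5.75
ee_pos: [0.5243, -0.1413, 0.1944]
tcp_rot: [180.0, -0.1, 178.7]
wrist_force: [0.3, 0.5, -2.2]
opening: 0.0472
grasp_force: 31.9
```

Run:
```python
from h import *
o=bot.get_obs(); c=bot.camera('wrist'); cv2.imwrite('pics/w2.png',c['color'])
print(o['ee_pos'],o['tcp_rot'],o['time'],o['opening'],o['wrist_force'])
print(proj(c,[.5308,-.203,.124],o))
for m,z in [('magazine',0),('magazine_mouth',.112)]:
  for d in bot.mark_of('wrist',m)[:2]: print(m,d,at_z(c,d['location'],z,o))
```

```text
[ 0.52432044 -0.14128502  0.19442735] [ 1.79993861e+02 -6.13526950e-02  1.78749108e+02] 5.75 0.04716479131419558 [ 0.30702683  0.48108887 -2.18544825]
[[221.08285113 221.03018802]]
magazine {'location': [253.0, 177.2], 'confidence': 0.76} [ 0.52966899 -0.20377801  0.        ]
magazine_mouth {'location': [216.4, 213.3], 'confidence': 0.64} [ 0.52944759 -0.20917247  0.112     ]
```

View pics/w2.png

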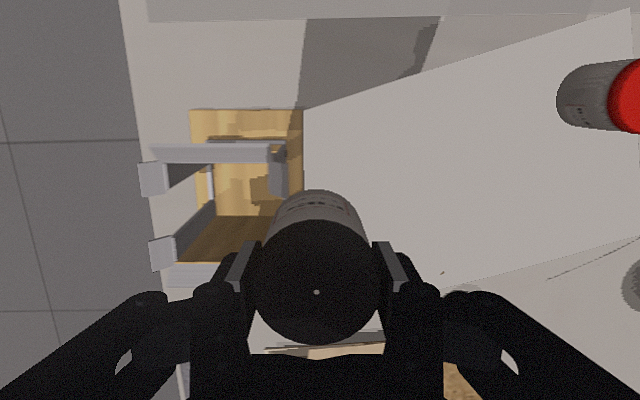

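Run:
```python
from h import *
o=dict(ee_pos=[0.52432044,-0.14128502,0.19442735],tcp_rot=[179.994,-.061,178.749])
c=bot.camera('wrist')
for p in [(152,146),(210,145),(268,143),(138,164),(140,195),(148,238),(151,270)]: print(p,at_z(c,p,.124,o))
print('lid',at_z(c,(316,292),.2237,o))
```

```text
(152, 146) [ 0.48174363 -0.24055126  0.124     ]
(210, 145) [ 0.48192104 -0.20517117  0.124     ]
(268, 143) [ 0.48147282 -0.16993474  0.124     ]
(138, 164) [ 0.49259843 -0.25083312  0.124     ]
(140, 195) [ 0.51238592 -0.25267469  0.124     ]
(148, 238) [ 0.54157316 -0.25198684  0.124     ]
(151, 270) [ 0.564649   -0.25346678  0.124     ]
lid [ 0.52362461 -0.14178174  0.2237    ]
```

Call:
arm_command([
  [-0.004,-0.03,0,0],
  [-0.0084,-0.0626,0,0],
  [-0.0084,-0.0626,0,0],
  [-0.0084,-0.0626,0.015,0],
  [-0.0084,-0.0626,0.03,0],
])

```text
time: 6.45
ee_pos: [0.5319, -0.2006, 0.1651]
tcp_rot: [180.0, 0.0, 178.9]
wrist_force: [-0.7, 0.4, -1.7]
opening: 0.0471
grasp_force: 32.0
```

Call:
arm_command([
  [0,0,0.015,0],
  [0,0,0.03,0],
  [0,0,0.045,0],
  [0,0,0.06,0],
  [0,0,0.07,0],
])

```text
time: 6.95
ee_pos: [0.5312, -0.2014, 0.0936]
tcp_rot: [180.0, -0.1, 178.9]
wrist_force: [1.2, -0.4, -1.7]
opening: 0.0474
grasp_force: 32.0
```

Call:
arm_command([
  [0,-0.003,0.01,0],
  [0,-0.003,0.02,0],
  [0,-0.003,0.028,0],
  [0,-0.003,0.034,0],
  [0,-0.003,0.037,0],
])

```text
time: 7.45
ee_pos: [0.5315, -0.2047, 0.0577]
tcp_rot: [180.0, -0.0, 178.9]
wrist_force: [-0.2, -1.1, -0.7]
opening: 0.0469
grasp_force: 32.0
```

Run:
```python
from h import *
o=bot.get_obs(); print(o['ee_pos'],o['wrist_force'])
c=bot.camera('scene'); t=c['color'][220:330,320:440]; cv2.imwrite('pics/s3.png',cv2.resize(t,None,fx=5,fy=5,interpolation=2))
```

```text
[ 0.53145288 -0.20466605  0.05770679] [-0.21513612 -1.1175393  -0.68404704]
```

View pics/s3.png

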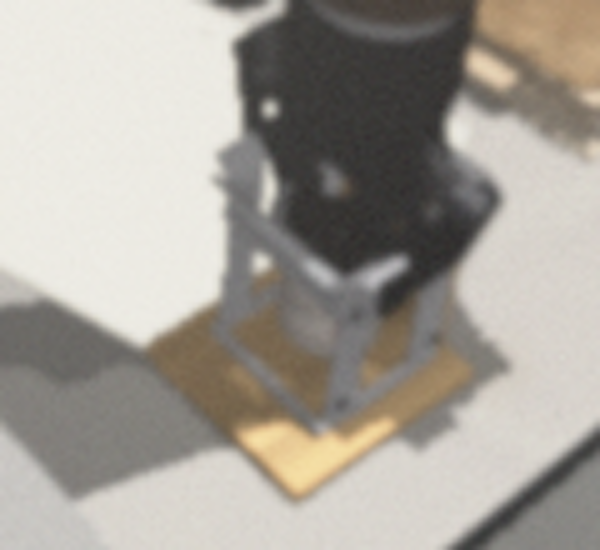

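The jar is hanging inside the channel without contact, its bottom about 17 mm above the floor. I'm releasing it.

Call:
arm_command([
  [0,0,0.003,0],
  [0,0,0.003,0],
  [0,0,0.003,0],
  [0,0,0.003,0],
  [0,0,0.003,0],
])

```text
time: 8.0
ee_pos: [0.5317, -0.2047, 0.0555]
tcp_rot: [-180.0, 0.0, 178.9]
wrist_force: [-0.2, -0.1, -2.1]
opening: 0.0472
grasp_force: 32.0
```

Call:
arm_command([
  [0,0,0,0],
  [0,0,0,0],
  [0,0,0,0],
  [0,0,0,0],
  [0,0,0,0],
], hand=0.07)

```text
time: 8.5
ee_pos: [0.5316, -0.2047, 0.0553]
tcp_rot: [-180.0, 0.0, 178.9]
wrist_force: [0.1, 0.2, -0.1]
opening: 0.0701
grasp_force: 0.0
```

Call:
arm_command([
  [0,0,-0.02,0],
  [0,0,-0.05,0],
  [0,0,-0.09,0],
  [0,0,-0.13,0],
  [0,0.04,-0.145,0],
])

```text
time: 9.0
ee_pos: [0.5333, -0.1673, 0.2042]
tcp_rot: [-179.9, 0.3, 178.6]
wrist_force: [1.1, 0.2, -0.9]
opening: 0.0702
grasp_force: 0.0
```

Run:
```python
from h import *
o=bot.get_obs(); c=bot.camera('wrist'); print(o['ee_pos'],o['tcp_rot'],o['wrist_force'])
print('expect lid',proj(c,[.5305,-.2045,.07],o))
cv2.imwrite('pics/w4.png',c['color'])
try: q,s=blob(c['color'],'black',proj(c,[.5305,-.2045,.07],o)[0],40); print(q,s,at_z(c,q,.07,o))
except Exception as e: print(e)
```

```text
[ 0.5332863  -0.16728567  0.20423108] [-179.87034594    0.27426101  178.63879559] [ 1.11864223  0.2358531  -0.88864346]
expect lid [[271.00161306 182.10655936]]
[273.88520451 196.22470964] [ 219  137  103  106 5941] [ 0.54243502 -0.20282584  0.07      ]
```

View pics/w4.png

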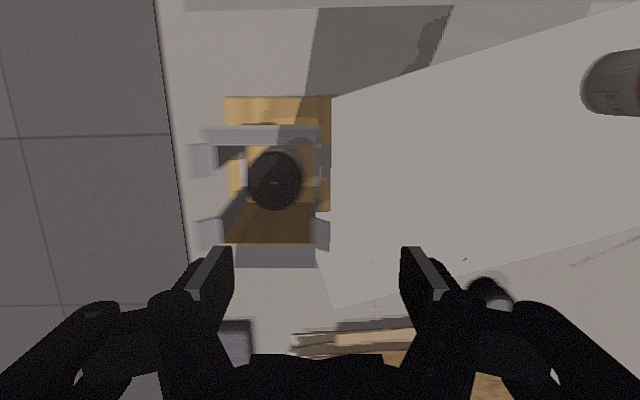

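The black jar stands upright, its lid at (274,182) where (271,182) was expected. Next is the red jar.

Call:
arm_command([
  [0.013,0.045,0,0],
  [0.027,0.09,0,0],
  [0.041,0.135,0,0],
  [0.055,0.18,0,0],
  [0.068,0.225,0,0],
], hand=0.085)

```text
time: 9.55
ee_pos: [0.4679, 0.0632, 0.2004]
tcp_rot: [180.0, 0.0, 178.9]
wrist_force: [0.3, -0.5, -0.6]
opening: 0.0849
grasp_force: 0.0
```

Call:
arm_command([
  [0.008,0.03,0,0],
  [0.0155,0.05,0,0],
  [0.0155,0.05,0,0],
  [0.0155,0.05,0,0],
  [0.0155,0.05,0,0],
])

```text
time: 10.05
ee_pos: [0.4546, 0.1112, 0.2002]
tcp_rot: [-180.0, 0.0, 178.8]
wrist_force: [-1.3, 0.0, -0.2]
opening: 0.0852
grasp_force: 0.0
```

Run:
```python
from h import *
o=bot.get_obs(); c=bot.camera('wrist'); print(o['ee_pos'],o['tcp_rot'],o['time'])
g=proj(c,[.4565,.1115,.075],o)[0]
q,s=blob(c['color'],'red',g,40); p=at_z(c,q,.075,o); print(g,q,s,p)
d=p-o['ee_pos']; print('tool',Rm(o['tcp_rot']).T@d)
```

```text
[0.4545723  0.11119615 0.2002431 ] [-1.79986207e+02  1.91092782e-03  1.78828947e+02] 10.05
[317.13696425 190.34325163] [312.294061   195.09951846] [ 278  168   69   57 3115] [0.46031748 0.10759672 0.075     ]
tool [-0.00581337 -0.00345112  0.12524413]
```

Call:
arm_command([
  [-0.0035,-0.003,0.03,0],
  [-0.0035,-0.003,0.065,0],
  [-0.0035,-0.003,0.1,0],
  [-0.0035,-0.003,0.13,0],
  [-0.0035,-0.003,0.15,0],
])

```text
time: 10.6
ee_pos: [0.457, 0.1076, 0.0479]
tcp_rot: [-180.0, -0.1, 178.8]
wrist_force: [0.2, 0.3, -0.1]
opening: 0.0849
grasp_force: 0.0
```

Call:
arm_command([
  [0,0,0.012,0],
  [0,0,0.022,0],
  [0,0,0.024,0],
  [0,0,0.024,0],
  [0,0,0.024,0],
])

```text
time: 11.1
ee_pos: [0.4584, 0.1089, 0.0273]
tcp_rot: [180.0, 0.1, 178.9]
wrist_force: [-0.3, -0.0, 0.4]
opening: 0.0852
grasp_force: 0.0
```

Call:
arm_command([
  [0,0,0,0],
  [0,0,0,0],
  [0,0,0,0],
  [0,0,0,0],
  [0,0,0,0],
], hand=0.04, grip_force=30)

```text
time: 11.6
ee_pos: [0.4581, 0.1089, 0.027]
tcp_rot: [180.0, 0.1, 178.9]
wrist_force: [-0.2, 0.1, 6.4]
opening: 0.0555
grasp_force: 31.8
```

Call:
arm_command([
  [0,0,-0.03,0],
  [0,0,-0.07,0],
  [0,0,-0.11,0],
  [-0.005,-0.02,-0.145,0],
  [-0.012,-0.05,-0.165,0],
])

```text
time: 12.1
ee_pos: [0.4693, 0.059, 0.1941]
tcp_rot: [180.0, 0.2, 179.0]
wrist_force: [0.8, 0.3, -1.6]
opening: 0.0554
grasp_force: 32.6
```

Call:
arm_command([
  [-0.011,-0.045,0,0],
  [-0.022,-0.09,0,0],
  [-0.033,-0.135,0,0],
  [-0.044,-0.175,0,0],
  [-0.055,-0.21,0,0],
])

```text
time: 12.6
ee_pos: [0.5196, -0.1546, 0.1909]
tcp_rot: [180.0, -0.0, 178.8]
wrist_force: [1.0, 0.3, -2.2]
opening: 0.0554
grasp_force: 32.6
```

Run:
```python
from h import *
o=bot.get_obs(); c=bot.camera('wrist'); print(o['ee_pos'],o['tcp_rot'],o['time'],o['opening'])
z=o['ee_pos'][2]+.048
q,s=blob(c['color'],'red',proj(c,np.array(o['ee_pos'])+[0,0,.048],o)[0],60); p=at_z(c,q,z,o); print(q,s,p)
d=np.array([.5305,-.2045,0])-p; print('tool',Rm(o['tcp_rot']).T@d)
cv2.imwrite('pics/w5.png',c['color'])
```

```text
[ 0.51955738 -0.15459063  0.19090157] [ 1.79993725e+02 -2.55104862e-02  1.78816580e+02] 12.6 0.055352371421051656
[316.14972018 303.83914985] [  231   241   171   123 15903] [ 0.51169244 -0.15490096  0.23890157]
tool [-0.01993429 -0.04922619  0.23888733]
```

View pics/w5.png

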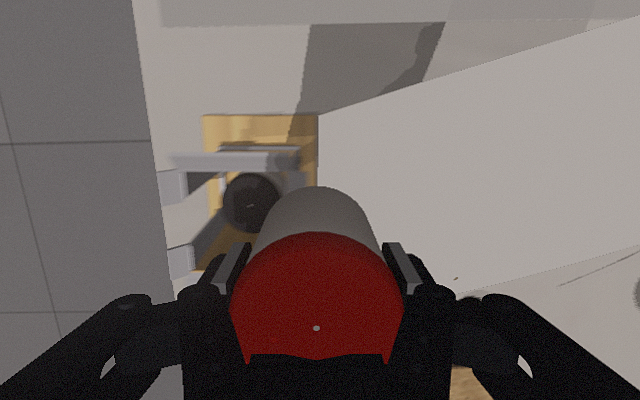

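Call:
arm_command([
  [-0.006,-0.03,0,0],
  [-0.0115,-0.0496,0,0],
  [-0.0115,-0.0496,0,0],
  [-0.0115,-0.0496,0.01,0],
  [-0.0115,-0.0496,0.02,0],
])

```text
time: 13.15
ee_pos: [0.53, -0.2015, 0.1703]
tcp_rot: [180.0, -0.0, 178.9]
wrist_force: [-0.7, 0.3, -2.1]
opening: 0.0553
grasp_force: 33.0
```

Call:
arm_command([
  [0,0,0.005,0],
  [0,0,0.015,0],
  [0,0,0.025,0],
  [0,0,0.032,0],
  [0,0,0.038,0],
])

```text
time: 13.65
ee_pos: [0.53, -0.2021, 0.1324]
tcp_rot: [180.0, -0.0, 178.9]
wrist_force: [-0.4, 0.3, -1.4]
opening: 0.0552
grasp_force: 33.0
```

Call:
arm_command([
  [0,-0.002,0.008,0],
  [0,-0.002,0.016,0],
  [0,-0.002,0.024,0],
  [0,-0.002,0.029,0],
  [0,-0.002,0.033,0],
])

```text
time: 14.15
ee_pos: [0.53, -0.2042, 0.0997]
tcp_rot: [180.0, -0.0, 178.9]
wrist_force: [-0.2, -0.5, -1.3]
opening: 0.0554
grasp_force: 33.0
```

Nothing is touching, and the bottom is about 2–3 mm above the black lid. I'm easing down a little more and releasing.

Call:
arm_command([
  [0,0,0.001,0],
  [0,0,0.002,0],
  [0,0,0.002,0],
  [0,0,0.002,0],
  [0,0,0.002,0],
])

```text
time: 14.65
ee_pos: [0.5302, -0.2043, 0.0985]
tcp_rot: [-180.0, 0.0, 178.9]
wrist_force: [-0.1, -0.4, -1.0]
opening: 0.0554
grasp_force: 33.0
```

Call:
arm_command([
  [0,0,0,0],
  [0,0,0,0],
  [0,0,0,0],
  [0,0,0,0],
  [0,0,0,0],
], hand=0.08)

```text
time: 15.15
ee_pos: [0.5301, -0.2043, 0.0983]
tcp_rot: [-180.0, 0.0, 178.9]
wrist_force: [-1.2, 0.2, -0.4]
opening: 0.0801
grasp_force: 0.0
```

Call:
arm_command([
  [0,0,-0.015,0],
  [0,0,-0.045,0],
  [0,0,-0.08,0],
  [0,0,-0.11,0],
  [0,0.04,-0.12,0],
])

```text
time: 15.65
ee_pos: [0.5317, -0.1668, 0.2226]
tcp_rot: [-179.9, 0.3, 178.6]
wrist_force: [-0.2, 1.8, -0.5]
opening: 0.0799
grasp_force: 0.0
```

Call:
arm_command([
  [0,0.03,0,0],
  [0,0.06,0,0],
  [0,0.09,0,0],
  [0,0.11,0,0],
  [0,0.11,0,0],
])

```text
time: 16.15
ee_pos: [0.5331, -0.0523, 0.2197]
tcp_rot: [180.0, 0.1, 179.0]
wrist_force: [0.5, 0.3, 0.8]
opening: 0.08
grasp_force: 0.0
```

Run:
```python
from h import *
o=bot.get_obs(); print(o['ee_pos'],o['wrist_force'],o['time'])
W=bot.camera('wrist'); c=bot.camera('scene')
for k,cc in (('w',W),('s',c)):
    g=proj(cc,[.5305,-.2045,.145],o)[0]; q,s=blob(cc['color'],'red',g,40); print(k,g,q,s,at_z(cc,q,.145,o))
a=cv2.resize(c['color'][220:330,330:440],(550,550)); cv2.imwrite('pics/f.png',a)
```

```text
[ 0.53314832 -0.05228318  0.21965862] [0.45998089 0.30128    0.83498151] 16.15
w [ 83.07547292 206.93558416] [ 83.74034496 204.87776528] [  42  164   85   82 5334] [ 0.52910778 -0.20378577  0.145     ]
s [390.22511778 248.3594753 ] [390.82620321 249.56684492] [379 240  24  20 374] [ 0.52896895 -0.20772704  0.145     ]
```

View pics/f.png

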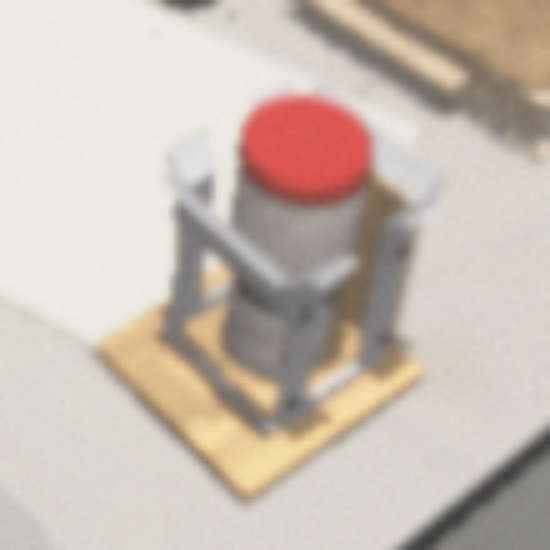

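Both jars stand upright and stacked in the magazine, with the red lid at the expected height and on the channel's axis. The gripper is clear.

```bash
python3 -c "
from workcell import bot
print(bot.job_done())"
```

```text
the job is handed in; nothing more can be done
None
```

I handed the job in after about 16 s of robot time: the black-lidded jar stands on the magazine floor with the red-lidded jar upright on top of it. The last pictures showed both on the channel's axis and the gripper clear, but the hand-in gave no verdict.

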